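# Pin the glue-up clamp and squeeze it shut

### The job

The slip moulding in the hinged plywood clamp has just been glued: swing the open half fully shut, then take the locking pin from the wooden block and push it down through the aligned lug holes until its head sits flush on the lug. Then let go of the pin, take the two closed halves between the fingers and squeeze them together gently, with about 10 to 15 newtons, finishing while still holding them squeezed (do not let go). The moulding bruises easily, so never push or squeeze a half with more than 40 newtons, and leave everything else where it is.

Things in the scene. Friction and masses are not known exactly. Their poses are not given: they have to be found in the camera images.
- swing_half (a joint): Angle of the clamp's swinging half about its upright hinge: 0 = fully shut (hard stop, holes aligned), grows as it opens toward the robot, up to 0.95. Light hinge friction (about 1 N at the free end moves it); it stays where it is left, no spring.
- clamp_hinge: The clamp's hinge: upright steel post, 18 mm wide, 56 mm tall, fixed to the table; carries the swinging half. Origin on the hinge axis at table height. x axis: level, along the seam of the shut clamp, from hinge to lugs; y axis: level, from the seam toward the fixed half, away from the robot. Shut, the whole clamp is 56 mm thick (y -28 to 28 mm).
- fixed_half: The clamp's fixed half, on the far side: plywood bar, x 18 to 168 mm, y 4 to 28 mm, 44 mm tall; on its inner face the dark glued moulding, 8 mm thick (y -4 to 4), top at 50 mm. Origin and axes as the hinge. Its steel lug plate at the free end: x 173 to 217 mm, y -28 to 28 mm, z 22 to 32 mm.
- clamp_hole (a point): Axis of the lug holes when the clamp is shut (195 mm from the hinge axis), at the top face of the upper lug, 46 mm above the table. Does not move with the swinging half. The chamfered 12 mm hole goes through both 10 mm thick lugs; below is free space down to the table.
- clamp_mid (a point): Point in the seam of the shut clamp, 90 mm from the hinge axis, 30 mm above the table: a good place to squeeze. Axes as the hinge.
- push_point (a point): Point on the outer face of the swinging half, 150 mm from the hinge axis, 30 mm above the table; moves with it. Its y axis points into the half (the way to shut it), x away from the hinge. The half is a plywood bar like the fixed one, 24 mm thick, 4 to 44 mm above the table (y -28 to -4 when shut); its lug, z 36 to 46 mm, comes to lie over the fixed lug.
- pin_block: Wooden block 50 x 160 x 45 mm (x, y, z), fixed, origin at the centre of its underside. Three upright through holes, 11.5 mm wide, on its y axis at -52, 0 and 52 mm, hold the locking pin, a scribe and an awl, in any order.
- lock_pin: The locking pin: all steel, standing upright in the block. Shank 10 mm in diameter and 40 mm long, its lowest 10 mm tapering to a 4 mm nose; on top a plain cylindrical head 22 mm in diameter and 34 mm tall (the widest and tallest steel head in the block). Origin at the tip of the nose, z up the pin. About 70 g.
- pin_shoulder (a point): On the pin's axis at the underside of its head, 40 mm above the nose tip; rests on the block's top at the start and on the upper lug when home. The head reaches from here 34 mm up.
- scribe: Bystander in the block: steel scribe with a low head, 17 mm wide and 12 mm tall.
- awl: Bystander in the block: awl with a pear-shaped pale wooden handle 28 mm wide and 50 mm tall.
- tape_roll: Bystander: cardboard tape roll lying flat, 68 mm wide, 24 mm tall.
- screwdriver: Bystander: black-handled screwdriver lying beyond the pin block.
- glue_bottle: Bystander: white glue bottle, 56 mm wide, 130 mm tall, left of the clamp.
- tack_jar: Bystander: glass jar, 56 mm wide, 60 mm tall, left of the clamp.
- weight: Bystander: dark steel weight 70 x 45 x 30 mm, to the robot's left.

How it is judged:
By the outcome, as a careful person would: the job done as asked, in the order asked, and still so for the second after the job is handed in, while the arm keeps its last pose, push and grip.
It also fails if it takes over 64 s, if anything falls off the work surface, if the arm or the gripper's body presses on something with over 40 N, if the wrist force passes 120 N, or if a joint passes its speed limit or range.

### The arm

A 6-joint arm with a two-finger parallel gripper is mounted at the origin on the work surface. World frame = base frame: x ahead of the robot, y to its left, z up, the work surface at z = 0. Lengths are in m, angles in rad, forces in N, time in s.
With the tool pointing down it reaches from about 0.3 to 1 m from the base axis. Payload 5.1 kg.
Tool frame: the origin (TCP) lies midway between the tips of the shut fingers; the grasp point (between the pads) lies 19 mm behind it; z points along the fingers, y is the direction in which the jaws open and shut (so a half turn about z gives the same grasp; the last joint's range is limited). The gripper opens to 95 mm and grips with 3 to 60 N. Pads are 20 mm wide; open, the fingers measure 119 mm over their backs; the gripper's body (75 mm by 180 mm) begins 59 mm behind the grasp point.
Start: joints at [1.1, 0.124, 1.65, -0, 1.367, -0.083], TCP at [0.246, 0.602, 0.215] pointing down, gripper open.
Joint ranges: [-2.61, 2.61], [-1.02, 2.33], [0.03, 2.71], [-1.35, 4.49], [0.32, 2.68], [-2.91, 2.91]. Speed limits (rad/s): [2.57, 2.57, 3.14, 3.14, 3.14, 3.14].

### API

Orientations are given as a rotation vector (axis times angle).
In Python, from workcell import r gives the robot as it stands.
- The arm moves only by the shell command python3 -m jog 'ROWS'. ROWS is JSON, a list of rows, each a list of 7 numbers: the opening in per cent of the stroke, from 0 (shut) to 100 (fully open), then the shift along the world's x, y, z in m, then the turn, a rotation vector about the world's x, y, z in rad. In form: [[fingers, tx, ty, tz, rx, ry, rz], ...]. A call has 1 to 8 rows; each row shifts and turns the pose as measured when the row begins; what a row does not reach is not made up. A row lasts 1/8 s, in which the tool goes at most 62.5 mm and 10.7 degrees, less where a joint would pass 70% of its speed; a pose out of reach is approached as far as the arm can. A call is refused whole if a number of a shift passes 0.0625 or a number of a turn 0.188, either way. A call with a gripper value outside its range is refused whole. The fingers move at their own pace and stop on an object; the grip force is fixed at half the most. Time passes only in rows, so rows that do not move let the fingers close. It gives the time, the measured TCP pose, the force and the opening at its end, in the units of the state.
- r.sense(): the state, without advancing time (a new reading comes with each control period).
- r.get_image(name): name is "scene" or "top"; returns (picture, depth): 400x640x3 uint8, red, green, blue; 400x640 float32, m along the optical axis (not along the pixel's ray), 0 where there is no reading.
- r.camera_info(name): a dict with "mtx" (3x3 intrinsics, pixels), "k1" (the pictures are not rectified: a ray, as slopes to the right and down, at radius r is drawn at 1 + k1 r^2 times it, then the intrinsics apply), "rvec" (rotation vector, rad) and "tvec" (3), from world to camera coordinates, as OpenCV has them. Camera axes: x right, y down, z forward; pixel columns grow to the right and rows downward; lengths in m; the calibration is good to about 2 mm. A picture is of the moment at which its call begins. camera_info takes no time and is no camera call.
- r.close_job(): hands the job in, once; it reports no verdict.
Trained networks look in the newest picture that a camera, given by its name, has taken for a name from the list of things; names that differ only in an ending like _2 or _b are one class to them, and where a whole thing is asked for, a point or a joint stands for the part that bears it (a point fixed in the world has none). Each returns a list of dicts, best first, with "p" (0 to 1); they miss things now and then, are a little off and sometimes report something else, mostly with a low value. They report only what shows in the picture. A call takes as long as a camera call.
- r.look_for(camera, query): "point" ([x, y, z] in m, in world coordinates, good to about 4 mm: the middle of the surface that is visible of it).
The state is a dict: "time_s": time; "joint_pos": joint angles; "joint_vel": joint speeds; "tau": joint torques, N m; "position": TCP position; "ee_rot": TCP orientation; "contact_force": force on the tool from outside, world axes, zero at the start; "torque": the same for the moment, N m; "finger_gap": opening from 0.0 (shut) to 1.0 (fully open).
Only numpy, scipy, OpenCV 4.12 (cv2) and the standard library are available. Lean on these libraries where they do the work, as an engineer would, in place of code of your own. Each camera call takes 0.05 s, during which the arm holds its last target. There are 200 camera calls.

## Working session

There is one attempt and no reset: what is moved stays moved. The work goes in short steps, Python scripts to look and compute and a shell command to move; the robot and the scene stay as the last step left them, time stands still between calls to the robot, and variables do not carry over. Pictures are saved under pics/ and viewed, about 8 in all and at most 12, crops included, and the job is handed in when it is done.

```bash
ls; mkdir -p pics; cat > h.py <<'E'
from workcell import r
import numpy as np, cv2
from scipy.spatial.transform import Rotation as R
def cam(n):
    c=r.camera_info(n); return np.array(c["mtx"]),c["k1"],R.from_rotvec(np.ravel(c["rvec"])).as_matrix(),np.ravel(c["tvec"])
def cloud(n,depth):
    K,k1,Rm,t=cam(n); v,u=np.mgrid[:depth.shape[0],:depth.shape[1]]
    p=cv2.undistortPoints(np.stack([u.ravel(),v.ravel()],1).astype(np.float64)[:,None],K,np.array([k1,0,0,0.]))[:,0]
    z=depth.ravel(); P=np.c_[p*z[:,None],z]
    W=(P-t)@Rm; W[z==0]=np.nan
    return W.reshape(*depth.shape,3)
def px(n,P):
    K,k1,Rm,t=cam(n); return cv2.projectPoints(np.array(P,float).reshape(-1,3),cv2.Rodrigues(Rm)[0],t,K,np.array([k1,0,0,0.]))[0][:,0]
E
python3 - <<'E'
from h import *
s=r.sense(); print(s["time_s"],s["position"],s["ee_rot"],s["contact_force"],s["finger_gap"])
for n in("top","scene"):
    im,d=r.get_image(n); np.save(f"{n}.npy",d); cv2.imwrite(f"pics/{n}0.png",im[:,:,::-1]); np.save(f"{n}_im.npy",im)
    for q in("clamp_hinge","fixed_half","swing_half","push_point","lock_pin","pin_block","scribe","awl"):
        print(n,q,[(np.round(o["point"],3).tolist(),round(o["p"],2)) for o in r.look_for(n,q)[:2]])
E
```

```text
pics
0.0 [0.24556003 0.60114585 0.21340744] [-0.60526381 -3.08216419  0.00308805] [-0.24578146  0.53998538 -0.87746268] 1.0001666442236339
top clamp_hinge [([0.605, 0.132, 0.042], 0.66)]
top fixed_half [([0.667, 0.141, 0.041], 0.93)]
top swing_half [([0.599, 0.133, 0.048], 0.97)]
top push_point [([0.602, 0.131, 0.045], 0.63)]
top lock_pin []
top pin_block [([0.477, -0.324, 0.046], 0.95)]
top scribe []
top awl [([0.489, -0.274, 0.091], 0.46)]
scene clamp_hinge [([0.608, 0.132, 0.047], 0.95)]
scene fixed_half [([0.673, 0.115, 0.043], 0.79)]
scene swing_half [([0.609, 0.126, 0.042], 0.83), ([0.674, 0.118, 0.043], 0.73)]
scene push_point [([0.607, 0.13, 0.043], 0.68)]
scene lock_pin [([0.483, -0.383, 0.074], 0.7)]
scene pin_block [([0.496, -0.333, 0.049], 0.59)]
scene scribe [([0.413, 0.363, 0.031], 0.36), ([0.607, 0.13, 0.044], 0.34)]
scene awl [([0.494, -0.285, 0.088], 0.76), ([0.48, -0.383, 0.075], 0.56)]
```

View pics/top0.png

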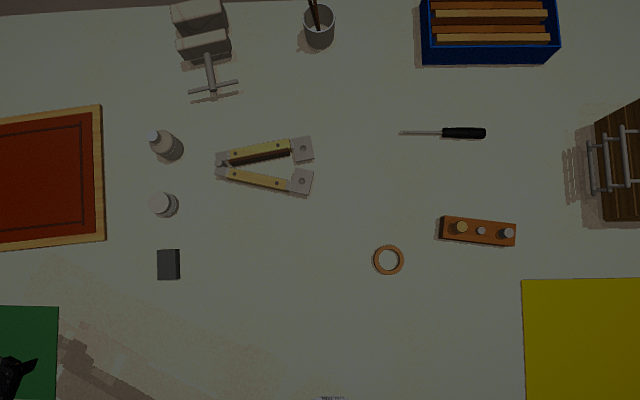

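View pics/scene0.png

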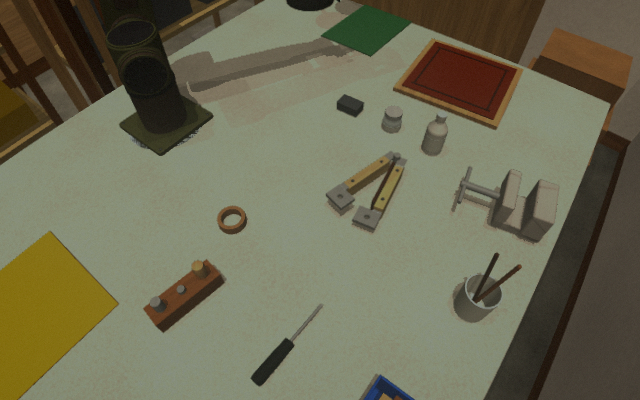

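Top view: the clamp hinge is near (221,163), with the fixed lug at (303,149) and the swing lug at (301,181). The block holds the awl (461,227), scribe (481,230) and pin (508,233). The scene view agrees: the pin is at the far end of the block.

```bash
cat > m.py <<'E'
from h import *
for n in("top","scene"):
    d=np.load(n+".npy"); im=np.load(n+"_im.npy"); W=cloud(n,d)
    X,Y,Z=W[...,0],W[...,1],W[...,2]
    hsv=cv2.cvtColor(im,cv2.COLOR_RGB2HSV)
    print(n,"table z",np.nanmedian(Z[(X>.3)&(X<.5)&(abs(Y)<.08)]))
    reg=(X>.5)&(X<.8)&(Y>-.1)&(Y<.26)&(Z>.012)
    wood=reg&(hsv[...,1]>90)&(hsv[...,2]>75)&(Z>.035)
    k,l,st,c=cv2.connectedComponentsWithStats(wood.astype(np.uint8))
    for i in range(1,k):
        if st[i,4]>80:
            P=W[l==i]; (cx,cy),(w,h),a=cv2.minAreaRect((P[:,:2]*1000).astype(np.float32)); u,s,v=np.linalg.svd(P[:,:2]-P[:,:2].mean(0),full_matrices=False)
            print(" wood",st[i],P.mean(0).round(4),"rect c",round(cx,1),round(cy,1),round(w,1),round(h,1),"dir",np.degrees(np.arctan2(v[0,1],v[0,0])).round(2),"z",np.median(P[:,2]).round(4))
    pin=(X>.42)&(X<.54)&(Y<-.36)&(Y>-.42)&(Z>.066)
    P=W[pin]; 
    if len(P): print(" pin",len(P),P.mean(0).round(4),P.min(0).round(4),P.max(0).round(4)); v=np.argwhere(pin); print(v.min(0),v.max(0))
    b=(X>.42)&(X<.56)&(Y<-.22)&(Y>-.44)&(Z>.035)&(Z<.052); P=W[b]
    print(" block",cv2.minAreaRect((P[:,:2]*1000).astype(np.float32)),np.median(P[:,2]))
t=np.load("top_im.npy"); s=np.load("scene_im.npy")
a=cv2.resize(t[125:205,205:325],(600,400),interpolation=cv2.INTER_CUBIC)
b=cv2.resize(t[205:255,430:530],(400,200),interpolation=cv2.INTER_CUBIC)
o=np.zeros((600,600,3),np.uint8);o[:400]=a;o[400:,:400]=b
cv2.imwrite("pics/crop1.png",np.clip(o[:,:,::-1].astype(float)*1.6,0,255))
E
python3 m.py
```

```text
top table z -0.0006555958942194533
 wood [230 139  60  20 515] [0.6758 0.1572 0.0435] rect c 674.8 157.7 23.9 140.2 dir -79.47 z 0.0433
 wood [228 168  58  22 538] [0.6055 0.1627 0.0431] rect c 605.9 162.4 133.4 23.4 dir 76.78 z 0.0431
 pin 96 [ 0.4751 -0.3827  0.0772] [ 0.4651 -0.3947  0.0661] [ 0.4851 -0.3737  0.0819]
[228 502] [237 513]
 block ((482.31842041015625, -332.64154052734375), (161.86106872558594, 51.174072265625), 82.13460540771484) 0.0447031705013424
scene table z 0.0009545023485978171
 wood [344 156  46  34 421] [0.607  0.1662 0.0448] rect c 605.8 168.5 142.0 24.6 dir -103.03 z 0.045
 wood [374 165  29  46 476] [0.6761 0.1537 0.0448] rect c 675.0 159.8 24.8 143.2 dir -79.37 z 0.0451
 pin 121 [ 0.4771 -0.3829  0.0769] [ 0.4643 -0.3933  0.0662] [ 0.4861 -0.3724  0.082 ]
[297 150] [309 162]
 block ((481.6058044433594, -331.3380432128906), (160.36856079101562, 53.33299255371094), 82.53942108154297) 0.04504744916450012[ WARN:0@0.280] global loadsave.cpp:1063 imwrite_ Unsupported depth image for selected encoder is fallbacked to CV_8U.
```

View pics/crop1.png

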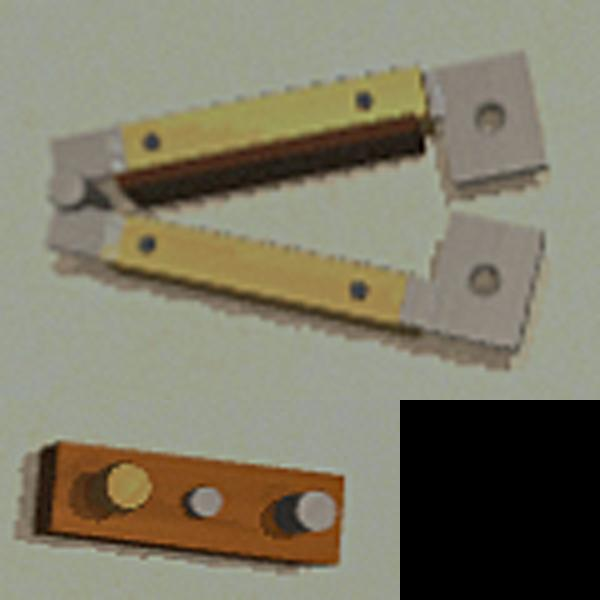

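```bash
cat > m2.py <<'E'
from h import *
def ray(n,u,v,z):
    K,k1,Rm,t=cam(n); p=cv2.undistortPoints(np.array([[[u,v]]],float),K,np.array([k1,0,0,0.]))[0,0]
    d=Rm.T@np.r_[p,1]; c=-Rm.T@t; return c+d*(z-c[2])/d[2]
if __name__=="__main__":
    o=lambda x,y:(205+(x+.5)/5-.5,125+(y+.5)/5-.5)
    F=ray("top",*o(490,118),.032);S=ray("top",*o(484,281),.046);H=ray("top",*o(70,190),.056)
    print("fixed hole",F,"swing hole",S,"hinge",H)
    for P in(F,S): v=(P-H)[:2]; print(np.linalg.norm(v),np.degrees(np.arctan2(v[1],v[0])))
    print("pin top",ray("top",430+(315.5)/4-.5,205+(510.5-400)/4-.5,.079))
    # scene crop
    s=np.load("scene_im.npy")
    cv2.imwrite("pics/crop2.png",np.clip(cv2.resize(s[140:240,310:430],(720,600),interpolation=cv2.INTER_CUBIC)[:,:,::-1].astype(float)*1.5,0,255).astype(np.uint8))
E
python3 m2.py
```

```text
fixed hole [0.67686059 0.05837406 0.032     ] swing hole [0.59781374 0.06029986 0.046     ] hinge [0.64063678 0.24806554 0.056     ]
0.19311919014974996 -79.18886058388331
0.19258703172090563 -102.84749717973826
pin top [ 0.4754975  -0.38411351  0.079     ]
```

View pics/crop2.png

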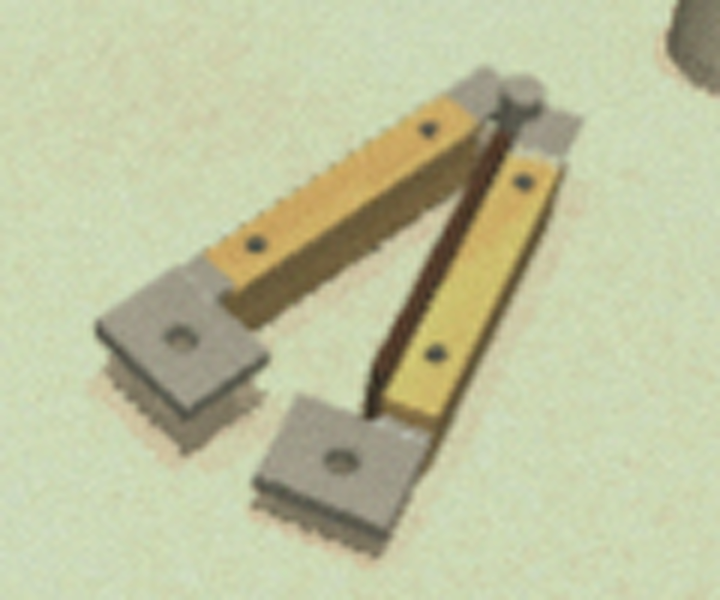

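```bash
python3 -m jog '[[0,0.036,-0.060,0,0,0,-0.125],[0,0.036,-0.060,0,0,0,-0.125],[0,0.036,-0.060,0,0,0,-0.125],[0,0.036,-0.060,0,0,0,-0.125],[0,0.036,-0.060,0,0,0,-0.125],[0,0.036,-0.060,0,0,0,-0.125],[0,0.036,-0.060,0,0,0,-0.125],[0,0.036,-0.060,0,0,0,-0.125]]'
cat > st.py <<'E'
from h import *
s=r.sense(); M=R.from_rotvec(s["ee_rot"]).as_matrix(); p=np.array(s["position"])
H=np.array([.641,.2475]);a=np.radians(-79.3);u=np.array([np.cos(a),np.sin(a)]);n=np.array([-u[1],u[0]])
f=np.array(s["contact_force"])
print("t",round(s["time_s"],2),"pos",p.round(4),"clamp xy mm",((p[:2]-H)@u*1e3).round(1),((p[:2]-H)@n*1e3).round(1),"yaw_y",np.degrees(np.arctan2(M[1,1],M[0,1])).round(1),"z",M[:,2].round(3),"F",f.round(1),"Fn",(f[:2]@n).round(1),"Fu",(f[:2]@u).round(1),"T",np.round(s["torque"],2),"gap mm",round(s["finger_gap"]*95,2),"j",np.round(s["joint_pos"],2))
E
python3 st.py
```

```text
time_s: 1.9
position: [0.5028, 0.1705, 0.2161]
ee_rot: [2.036, 2.387, 0.008]
contact_force: [0.4, 0.3, 0.5]
finger_gap: 0.216
t 1.9 pos [0.5028 0.1705 0.2161] clamp xy mm 50.0 -150.1 yaw_y 9.1 z [ 0.006  0.001 -1.   ] F [0.4 0.3 0.5] Fn 0.5 Fu -0.2 T [-0.06 -0.01  0.  ] gap mm 20.52 j [ 0.23 -0.15  1.92 -0.    1.37  0.07]
```

```bash
python3 -m jog '[[0,0.032,-0.054,0,0,0,0.028],[0,0,0,-0.06,0,0,0],[0,0,0,-0.06,0,0,0],[0,0,0,-0.06,0,0,0],[0,0,0,0,0,0,0]]'; python3 st.py
```

```text
time_s: 2.52
position: [0.538, 0.1112, 0.0355]
ee_rot: [2.01, 2.402, 0.017]
contact_force: [-0.7, 0.1, 0.3]
finger_gap: 0.004
t 2.52 pos [0.538  0.1112 0.0355] clamp xy mm 114.8 -126.6 yaw_y 10.2 z [ 0.015  0.002 -1.   ] F [-0.7  0.1  0.3] Fn -0.7 Fu -0.3 T [-0.09  0.01  0.  ] gap mm 0.42 j [ 0.11  0.08  2.02  0.    1.03 -0.07]
```

```bash
python3 -m jog '[[0,0,0,-0.012,0,0.015,0],[0,0.018,-0.004,0,0,0,0],[0,0.014,-0.003,0,0,0,0],[0,0.014,-0.003,0,0,0,0],[0,0.012,-0.002,0,0,0,0],[0,0.010,-0.002,0,0,0,0],[0,0.008,-0.0015,0,0,0,0]]'; python3 st.py
```

```text
time_s: 3.4
position: [0.6236, 0.0966, 0.0328]
ee_rot: [2.011, 2.406, 0.015]
contact_force: [-1.1, 1.3, -0.1]
finger_gap: 0.005
t 3.4 pos [0.6236 0.0966 0.0328] clamp xy mm 145.1 -45.1 yaw_y 10.2 z [ 0.011  0.004 -1.   ] F [-1.1  1.3 -0.1] Fn -0.8 Fu -1.5 T [-0.03  0.19 -0.01] gap mm 0.44 j [ 0.07  0.25  1.83  0.    1.05 -0.11]
```

```bash
python3 -m jog '[[0,0.003,0.0005,-0.004,0,0,0],[0,0.002,0.0004,-0.004,0,0,0]]'; python3 st.py;  python3 -m jog '[[0,0.002,0.0004,0,0,0,0]]'; python3 st.py
```

```text
time_s: 3.65
position: [0.6299, 0.0974, 0.025]
ee_rot: [2.01, 2.405, 0.016]
contact_force: [-0.2, -0.4, -0.1]
finger_gap: 0.003
t 3.65 pos [0.6299 0.0974 0.025 ] clamp xy mm 145.4 -38.8 yaw_y 10.2 z [ 0.012  0.003 -1.   ] F [-0.2 -0.4 -0.1] Fn -0.3 Fu 0.4 T [-0.13  0.2   0.02] gap mm 0.32 j [ 0.07  0.27  1.82  0.    1.04 -0.11]
time_s: 3.78
position: [0.6313, 0.0976, 0.0243]
ee_rot: [2.01, 2.406, 0.014]
contact_force: [-0.0, -1.2, -0.7]
finger_gap: 0.007
t 3.77 pos [0.6313 0.0976 0.0243] clamp xy mm 145.5 -37.3 yaw_y 10.2 z [ 0.011  0.003 -1.   ] F [-0.  -1.2 -0.7] Fn -0.2 Fu 1.1 T [-0.24  0.22  0.01] gap mm 0.62 j [ 0.07  0.27  1.82  0.    1.04 -0.11]
```

```bash
for i in 1 2; do python3 -m jog '[[0,0.002,0.0004,0,0,0,0]]' >/dev/null; python3 st.py; done; python3 -m jog '[[0,0.002,0.0004,0,0,0,0],[0,0,0,0,0,0,0]]'>/dev/null; python3 st.py
```

```text
t 3.9 pos [0.6331 0.0979 0.0241] clamp xy mm 145.5 -35.5 yaw_y 10.2 z [ 0.01   0.003 -1.   ] F [-0.3 -1.3  0.4] Fn -0.5 Fu 1.2 T [-0.26  0.18  0.02] gap mm 0.57 j [ 0.07  0.28  1.81  0.    1.04 -0.11]
t 4.03 pos [0.6334 0.098  0.024 ] clamp xy mm 145.5 -35.2 yaw_y 10.3 z [ 0.005  0.002 -1.   ] F [-9.8 -2.6  8.7] Fn -10.1 Fu 0.7 T [-0.55  1.75 -0.02] gap mm 0.29 j [ 0.07  0.28  1.81  0.    1.05 -0.11]
t 4.28 pos [0.633  0.0979 0.0242] clamp xy mm 145.5 -35.6 yaw_y 10.3 z [-0.001  0.    -1.   ] F [-0.7  0.6  0.4] Fn -0.6 Fu -0.7 T [-0.08  0.07  0.09] gap mm 0.4 j [ 0.07  0.29  1.8   0.    1.05 -0.11]
```

```bash
python3 -m jog '[[0,-0.03,-0.006,0,0,0,0],[0,0,0,0.05,0,0,0],[40,0,0,0.06,0,0,0],[40,-0.016,-0.055,0.02,0,0,0],[40,-0.016,-0.055,0,0,0,0],[40,-0.016,-0.055,0,0,0,0],[40,-0.016,-0.055,0,0,0,0],[40,-0.016,-0.055,0,0,0,0]]' >/dev/null; python3 - <<'E'
from h import *
for n in("top","scene"):
    im,d=r.get_image(n); np.save(f"{n}.npy",d); np.save(f"{n}_im.npy",im)
t=np.load("top_im.npy"); s=np.load("scene_im.npy")
g=lambda i,w,h:np.clip(cv2.resize(i,(w,h),interpolation=cv2.INTER_CUBIC)[:,:,::-1].astype(float)*1.6,0,255)
o=np.zeros((600,800,3),np.uint8);o[:300,:480]=g(t[135:195,210:330-24],480,300);o[300:,:360]=g(s[140:240,310:430],360,300);o[300:,400:]=g(s[190:340,110:310],400,300)
o[:300,500:800]=g(t[0:400:1,100:500],300,300)
cv2.imwrite("pics/c3.png",o)
E
python3 st.py; python3 m.py
```

```text
t 5.38 pos [ 0.5221 -0.1893  0.1601] clamp xy mm 407.1 -197.9 yaw_y 10.4 z [ 0.013 -0.002 -1.   ] F [0.6 1.4 0.1] Fn 0.8 Fu -1.3 T [-0.01  0.05 -0.  ] gap mm 38.06 j [-0.45 -0.05  1.93  0.    1.26 -0.63]
top table z 0.0014855510085823643
 wood [230 139  61  20 540] [0.6753 0.1562 0.0438] rect c 674.5 156.9 24.8 140.3 dir -79.59 z 0.0434
 wood [229 152  61  21 607] [0.6424 0.1582 0.0429] rect c 643.1 158.8 24.8 140.0 dir -79.74 z 0.0431
 block ((477.5321350097656, -357.22369384765625), (111.02398681640625, 49.20999526977539), 80.93009185791016) 0.04478791750415779
scene table z 0.000981199637082669
 wood [363 162  29  41 389] [0.644  0.156  0.0458] rect c 643.7 157.2 25.0 133.8 dir -79.71 z 0.0455
 wood [373 165  30  46 468] [0.676  0.1543 0.0448] rect c 674.3 159.0 27.0 141.0 dir -79.23 z 0.0451
 pin 121 [ 0.4772 -0.383   0.0768] [ 0.4649 -0.3933  0.0663] [ 0.4863 -0.3726  0.0815]
[297 150] [309 161]
 block ((481.8024597167969, -331.52459716796875), (160.42897033691406, 54.13037872314453), 82.33937072753906) 0.04504039859594004[ WARN:0@0.244] global loadsave.cpp:1063 imwrite_ Unsupported depth image for selected encoder is fallbacked to CV_8U.
```

View pics/c3.png

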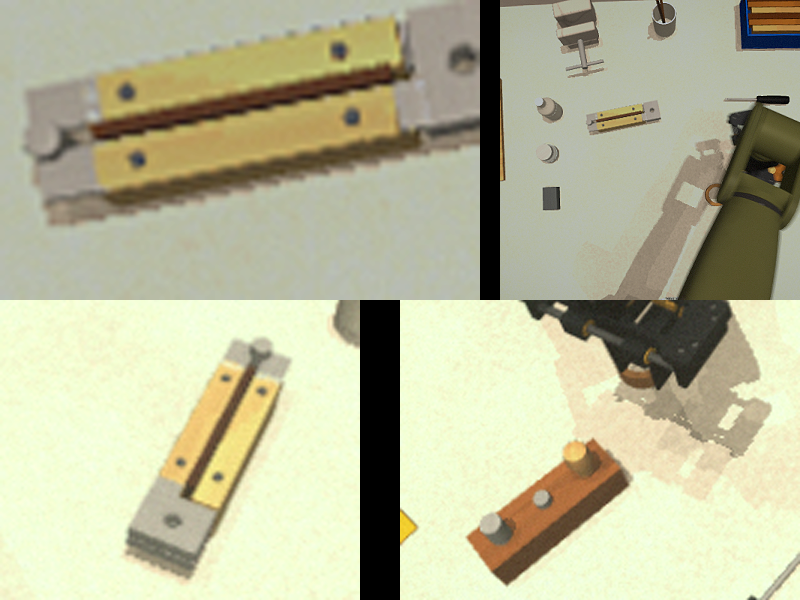

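The clamp reads shut: the bars are parallel and their centres are 32 mm apart. The lugs overlap, with the upper hole near scene (367,213) and top (302,146). The gripper is still short of the block. Next I'll refine the hole position.

```bash
cat > hole.py <<'E'
from h import *
from m2 import ray
H=np.array([.641,.2475]);a=np.radians(-79.4);u=np.array([np.cos(a),np.sin(a)]);n=np.array([-u[1],u[0]])
for c,g in(("top",(302,146.3)),("scene",(367.4,213.3))):
    im=cv2.cvtColor(np.load(c+"_im.npy"),cv2.COLOR_RGB2GRAY).astype(float); 
    for it in range(3):
        x0,y0=int(round(g[0])),int(round(g[1])); w=im[y0-4:y0+5,x0-4:x0+5]; m=np.clip(np.median(w)-6-w,0,None)
        yy,xx=np.mgrid[y0-4:y0+5,x0-4:x0+5]; g=((m*xx).sum()/m.sum(),(m*yy).sum()/m.sum())
    P=ray(c,*g,.046); print(c,g,P,"clamp",(P[:2]-H)@u,(P[:2]-H)@n)
    # lug plate top centroid
    W=cloud(c,np.load(c+".npy")); q=W[...,:2]-H; xu=q@u; yn=q@n
    L=W[(xu>.17)&(xu<.225)&(abs(yn)<.04)&(W[...,2]>.038)]; print(len(L),cv2.minAreaRect((L[:,:2]*1000).astype(np.float32)),np.median(L[:,2]))
    hs=W[(abs(xu)<.02)&(abs(yn)<.02)&(W[...,2]>.051)]; print("hinge",len(hs),hs.mean(0))
    p=W[(np.hypot(W[...,0]-.4755,W[...,1]+.383)<.02)&(W[...,2]>.076)]; print("pin",len(p),p.mean(0) if len(p) else '',((p.max(0)+p.min(0))/2) if len(p) else '')
E
python3 hole.py
```

```text
top (np.float64(302.22967189728956), np.float64(145.9928673323823)) [0.6784524  0.05825549 0.046     ] clamp 0.1929045336211844 0.002001501954505472
456 ((678.1848754882812, 58.93496322631836), (56.99620056152344, 44.08906173706055), 9.754093170166016) 0.04501708325003803
hinge 44 [0.6427174  0.24941211 0.05515462]
pin 0  
scene (np.float64(367.1545741324921), np.float64(213.06309148264984)) [0.67691479 0.06091364 0.046     ] clamp 0.19000890307783344 0.0009791039557120957
405 ((677.6004638671875, 59.75039291381836), (56.28379440307617, 41.815711975097656), 9.619988441467285) 0.046635563854146085
hinge 40 [0.64059594 0.24925501 0.05649191]
pin 90 [ 0.47550293 -0.38298888  0.07863609] [ 0.47562071 -0.38297372  0.07884238]
```

```bash
python3 -m jog '[[40,-0.012,-0.049,0,0,0.013,0],[40,-0.012,-0.049,0,0,0,0],[40,-0.011,-0.048,0,0,0,0],[40,-0.011,-0.048,0,0,0,0],[40,0,0,-0.03,0,0,0],[40,0,0,0,0,0,0]]' >/dev/null; python3 st.py
```

```text
t 6.12 pos [ 0.4795 -0.3867  0.1312] clamp xy mm 593.2 -276.4 yaw_y 10.6 z [ 0.01  -0.004 -1.   ] F [ 0.1 -0.5 -0.5] Fn 0.0 Fu 0.6 T [-0.09  0.05 -0.  ] gap mm 37.97 j [-0.77  0.11  1.81  0.    1.21 -0.95]
```

```bash
python3 -m jog '[[40,-0.0035,0.003,-0.03,0,0.01,0],[40,-0.002,0,-0.03,0,0.005,0],[40,0,0,-0.017,0,0.003,0],[40,0,0,0,0,0,0]]' >/dev/null; python3 st.py
```

```text
t 6.62 pos [ 0.4794 -0.3829  0.0583] clamp xy mm 589.4 -275.8 yaw_y 10.8 z [-0.   -0.01 -1.  ] F [ 0.6  0.2 -0.3] Fn 0.6 Fu -0.1 T [-0.04 -0.01  0.01] gap mm 37.56 j [-0.76  0.18  1.86 -0.01  1.09 -0.94]
```

```bash
python3 -m jog '[[40,-0.004,0,-0.004,0.01,0,0],[30,0,0,0,0,0,0],[24,0,0,0,0,0,0],[24,0,0,0,0,0,0]]' >/dev/null; python3 st.py;python3 -m jog '[[22.5,0,0,0,0,0,0],[22.5,0,0,0,0,0,0]]' >/dev/null; python3 st.py;python3 -m jog '[[21,0,0,0,0,0,0],[21,0,0,0,0,0,0]]' >/dev/null; python3 st.py;python3 -m jog '[[0,0,0,0,0,0,0],[0,0,0,0,0,0,0]]' >/dev/null; python3 st.py
```

```text
t 7.12 pos [ 0.4771 -0.3846  0.0585] clamp xy mm 590.7 -278.4 yaw_y 10.8 z [ 0.004 -0.004 -1.   ] F [-1.4  0.1  1. ] Fn -1.4 Fu -0.3 T [-0.12  0.27 -0.02] gap mm 23.38 j [-0.77  0.18  1.86 -0.    1.09 -0.95]
t 7.38 pos [ 0.4765 -0.3848  0.0586] clamp xy mm 590.7 -279.0 yaw_y 10.8 z [ 0.003 -0.004 -1.   ] F [-1.1 -0.1 -0.3] Fn -1.1 Fu -0.1 T [-0.06  0.24 -0.05] gap mm 21.58 j [-0.77  0.18  1.86 -0.    1.09 -0.95]
t 7.62 pos [ 0.4764 -0.3847  0.0586] clamp xy mm 590.7 -279.1 yaw_y 10.8 z [ 0.003 -0.004 -1.   ] F [-1.4  0.5  1. ] Fn -1.3 Fu -0.8 T [-0.11  0.34 -0.02] gap mm 20.66 j [-0.77  0.18  1.86 -0.    1.09 -0.95]
t 7.88 pos [ 0.4764 -0.3847  0.0586] clamp xy mm 590.6 -279.1 yaw_y 10.8 z [ 0.003 -0.004 -1.   ] F [-1.9 -0.2  0.7] Fn -1.9 Fu -0.2 T [-0.07  0.36  0.01] gap mm 20.57 j [-0.77  0.18  1.86 -0.    1.09 -0.95]
```

```bash
python3 -m jog '[[0,0,0,0.01,0,0,0],[0,0,0,0.02,0,0,0],[0,0,0,0.03,0,0,0],[0,0,0,0.03,0,0,0],[0,0,0,0,0,0,0]]' >/dev/null; python3 st.py; python3 - <<'E'
from h import *
im,d=r.get_image("scene"); cv2.imwrite("pics/lift.png",np.clip(cv2.resize(im[190:340,100:300],(640,480),interpolation=cv2.INTER_CUBIC)[:,:,::-1].astype(float)*1.5,0,255).astype(np.uint8))
E
```

```text
t 8.5 pos [ 0.4783 -0.385   0.1563] clamp xy mm 591.3 -277.3 yaw_y 10.8 z [ 0.008 -0.007 -1.   ] F [-0.1 -0.6 -1.5] Fn -0.2 Fu 0.6 T [-0.08  0.08 -0.04] gap mm 20.62 j [-0.77  0.08  1.8   0.    1.25 -0.95]
```

View pics/lift.png

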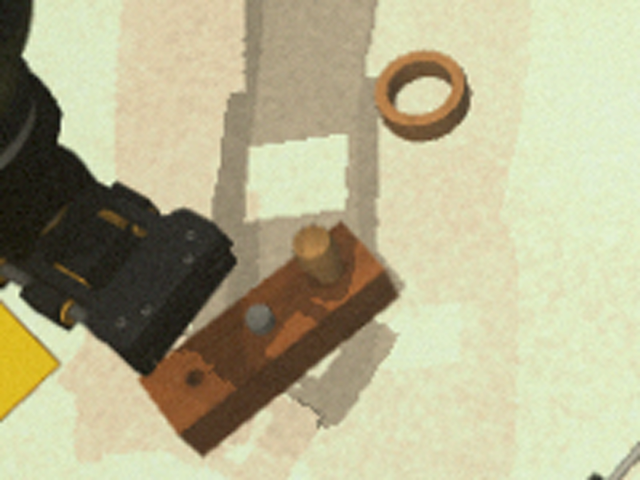

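```bash
python3 -m jog '[[0,0.025,0.055,0,0.007,0.008,0],[0,0.025,0.055,0,0,0,0],[0,0.025,0.055,0,0,0,0],[0,0.025,0.055,0,0,0,0],[0,0.025,0.055,0,0,0,0],[0,0.025,0.055,0,0,0,0],[0,0.025,0.055,0,0,0,0],[0,0.025,0.055,0,0,0,0]]' >/dev/null;  python3 -m jog '[[0,0,0,0,0,0,0],[0,0,0,0,0,0,0]]' >/dev/null;python3 st.py
```

```text
t 9.8 pos [0.6729 0.0717 0.138 ] clamp xy mm 178.7 -1.3 yaw_y 10.6 z [-0.022  0.007 -1.   ] F [-0.2  0.1 -1.8] Fn -0.1 Fu -0.2 T [-0.12 -0.    0.07] gap mm 20.38 j [ 0.02  0.25  1.64  0.01  1.28 -0.16]
```

```bash
python3 -m jog '[[0,0.006,-0.015,-0.01,-0.007,-0.022,0],[0,0,0,0,0,0,0]]' >/dev/null; python3 st.py; python3 - <<'E'
from h import *
im,d=r.get_image("scene"); cv2.imwrite("pics/over.png",np.clip(cv2.resize(im[120:260,300:440],(600,600),interpolation=cv2.INTER_CUBIC)[:,:,::-1].astype(float)*1.5,0,255).astype(np.uint8))
# expected scene pixels of nose and hole in crop coords
p=np.array(r.sense()["position"]); n=p+[-.0009,.0017,-.0536]; q=px("scene",[n,[.678,.0585,.046],n+[0,0,.03]])
print((q-[300,120])*600/140)
E
```

```text
t 10.05 pos [0.6772 0.0542 0.1261] clamp xy mm 196.7 -0.3 yaw_y 10.5 z [-0.003 -0.001 -1.   ] F [ 0.3  0.1 -1. ] Fn 0.4 Fu -0.0 T [-0.09  0.09 -0.  ] gap mm 21.03 j [ 0.    0.25  1.65 -0.    1.24 -0.18]
[[287.93245899 375.52077428]
 [287.02511244 402.80797278]
 [293.75158426 342.11783874]]
```

View pics/over.png

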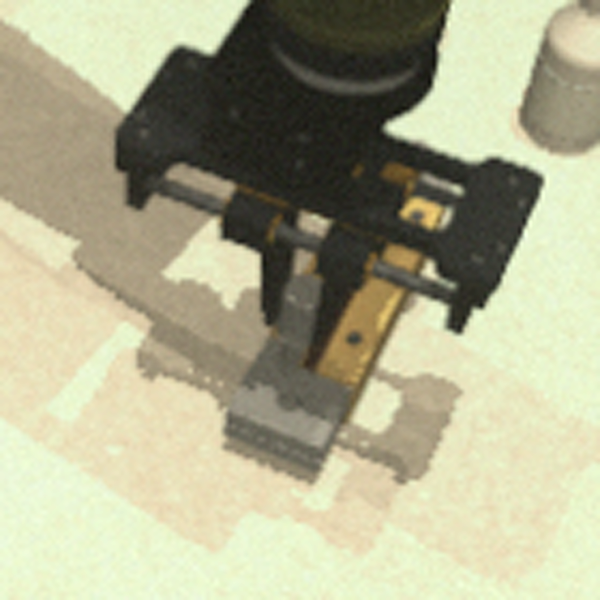

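The image shows the head between the fingers at (297,300) and the shank ending near (290,372), close to my projected nose. The hole is just below it at (290,403). I'm lowering now.

```bash
python3 -m jog '[[0,0.0018,0.0026,-0.016,0,-0.003,0],[0,0,0,0,0,0,0]]' >/dev/null; python3 st.py
```

```text
t 10.35 pos [0.6792 0.0566 0.1102] clamp xy mm 194.7 2.1 yaw_y 10.4 z [ 0.001  0.    -1.   ] F [-0.1  0.4 -0.6] Fn -0.1 Fu -0.4 T [-0.04  0.01 -0.05] gap mm 20.86 j [ 0.    0.27  1.66  0.    1.21 -0.18]
```

```bash
for i in 1 2 3 4; do python3 -m jog '[[0,0,0,-0.005,0,0,0]]' >/dev/null; python3 st.py|cut -c1-200; done
```

```text
t 10.47 pos [0.6798 0.0567 0.1058] clamp xy mm 194.7 2.7 yaw_y 10.4 z [ 0.003  0.    -1.   ] F [-0.2  0.7 -0. ] Fn -0.1 Fu -0.8 T [-0.13  0.09  0.  ] gap mm 20.63 j [ 0.    0.27  1.66  0.    1.2  -0.1
t 10.6 pos [0.6797 0.0568 0.1004] clamp xy mm 194.5 2.6 yaw_y 10.4 z [ 0.002  0.    -1.   ] F [ 0.3  0.3 -0.2] Fn 0.4 Fu -0.2 T [-0.05  0.03  0.01] gap mm 20.76 j [ 0.    0.28  1.67  0.    1.19 -0.18]
t 10.72 pos [0.6798 0.057  0.0952] clamp xy mm 194.4 2.7 yaw_y 10.4 z [ 0.002  0.    -1.   ] F [ 0.1  0.1 -0.1] Fn 0.2 Fu -0.0 T [-0.06  0.05 -0.04] gap mm 20.97 j [ 0.    0.29  1.67  0.    1.18 -0.18
t 10.85 pos [0.6798 0.0571 0.0899] clamp xy mm 194.3 2.7 yaw_y 10.4 z [ 0.002  0.    -1.   ] F [-0.1  0.3  0.6] Fn -0.1 Fu -0.3 T [ 0.09  0.21 -0.06] gap mm 20.54 j [ 0.    0.29  1.67  0.    1.17 -0.1
```

```bash
for i in 1 2 3 4; do python3 -m jog '[[0,0,0,-0.004,0,0,0]]' >/dev/null; python3 st.py|cut -c1-210; done
```

```text
t 10.97 pos [0.6797 0.0573 0.0856] clamp xy mm 194.1 2.7 yaw_y 10.4 z [ 0.002  0.001 -1.   ] F [0.  0.8 0.3] Fn 0.2 Fu -0.8 T [0.03 0.12 0.02] gap mm 20.9 j [ 0.01  0.29  1.68  0.    1.17 -0.18]
t 11.1 pos [0.6796 0.0575 0.0813] clamp xy mm 193.9 2.6 yaw_y 10.4 z [ 0.002  0.001 -1.   ] F [-0.1  0.1 -0.4] Fn -0.0 Fu -0.1 T [ 0.03  0.18 -0.01] gap mm 20.85 j [ 0.01  0.3   1.68  0.    1.16 -0.18]
t 11.22 pos [0.6796 0.0576 0.0771] clamp xy mm 193.8 2.6 yaw_y 10.4 z [ 0.002  0.001 -1.   ] F [-0.5  1.1  0.3] Fn -0.3 Fu -1.1 T [ 0.06  0.16 -0.02] gap mm 20.67 j [ 0.01  0.3   1.68  0.    1.15 -0.18]
t 11.35 pos [0.6795 0.0576 0.0729] clamp xy mm 193.7 2.6 yaw_y 10.4 z [ 0.002  0.001 -1.   ] F [-0.6  1.7 -0.2] Fn -0.3 Fu -1.7 T [ 0.11  0.2  -0.05] gap mm 20.58 j [ 0.01  0.31  1.68  0.    1.15 -0.18]
```

```bash
for z in 1 2; do python3 -m jog '[[0,0,0,-0.004,0,0,0]]' >/dev/null; python3 st.py|cut -c1-210; done;  for i in 1 2 3 ; do python3 -m jog '[[0,0,0,-0.002,0,0,0]]' >/dev/null; python3 st.py|cut -c1-210; done
```

```text
t 11.47 pos [0.6794 0.0577 0.0687] clamp xy mm 193.6 2.5 yaw_y 10.4 z [ 0.001  0.001 -1.   ] F [-1.1  1.2 -0.3] Fn -0.8 Fu -1.3 T [ 0.1   0.26 -0.01] gap mm 20.57 j [ 0.01  0.31  1.69  0.    1.14 -0.18]
t 11.6 pos [0.6793 0.0578 0.0644] clamp xy mm 193.5 2.4 yaw_y 10.4 z [ 0.001  0.002 -1.   ] F [-1.4  1.3  0.5] Fn -1.2 Fu -1.5 T [0.12 0.36 0.02] gap mm 20.93 j [ 0.01  0.32  1.69  0.    1.14 -0.18]
t 11.72 pos [0.6791 0.0578 0.062 ] clamp xy mm 193.4 2.2 yaw_y 10.4 z [ 0.001  0.002 -1.   ] F [-1.8  1.2  0.8] Fn -1.5 Fu -1.5 T [ 0.12  0.33 -0.02] gap mm 20.54 j [ 0.01  0.32  1.69  0.    1.13 -0.18]
t 11.85 pos [0.6791 0.0579 0.0599] clamp xy mm 193.4 2.2 yaw_y 10.4 z [ 0.001  0.002 -1.   ] F [-0.5  1.4 -0.4] Fn -0.2 Fu -1.5 T [0.08 0.27 0.01] gap mm 20.91 j [ 0.01  0.32  1.69  0.    1.13 -0.18]
t 11.97 pos [0.6792 0.0579 0.0593] clamp xy mm 193.4 2.3 yaw_y 10.4 z [ 0.     0.002 -1.   ] F [-6.9  1.8 12.3] Fn -6.4 Fu -3.1 T [0.1  1.28 0.06] gap mm 20.74 j [ 0.01  0.32  1.69  0.    1.13 -0.18]
```

```bash
python3 -m jog '[[0,0,0,0,0,0,0],[40,0,0,0,0,0,0],[50,0,0,0,0,0,0],[50,0,0,0.03,0,0,0],[90,0,0,0.04,0,0,0],[90,0,0,0.03,0,0,0]]'>/dev/null;python3 st.py
python3 - <<'E'
from h import *
im,d=r.get_image("scene"); cv2.imwrite("pics/pin.png",np.clip(cv2.resize(im[140:260,310:430],(600,600),interpolation=cv2.INTER_CUBIC)[:,:,::-1].astype(float)*1.5,0,255).astype(np.uint8))
W=cloud("scene",d); p=W[(np.hypot(W[...,0]-.678,W[...,1]-.058)<.022)&(W[...,2]>.07)&(W[...,2]<.1)]; print(len(p),p.mean(0),np.percentile(p[:,2],[50,90]))
E
```

```text
t 12.72 pos [0.6778 0.0567 0.1574] clamp xy mm 194.3 0.7 yaw_y 10.4 z [-0.004 -0.    -1.   ] F [-0.1 -0.4  0.5] Fn -0.1 Fu 0.3 T [-0.06  0.05 -0.  ] gap mm 61.98 j [ 0.    0.23  1.63 -0.    1.29 -0.18]
83 [0.67917618 0.05892657 0.0791082 ] [0.08004989 0.08239415]
```

View pics/pin.png

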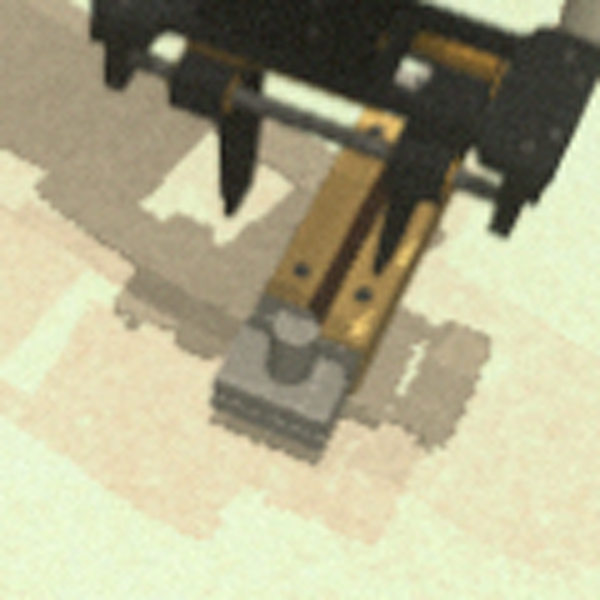

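The pin stands upright with its head on the lug at crop (292,350), and its head top reads 80 mm against an expected 80. The fingers are clear of it. Next I move over clamp_mid.

```bash
python3 -m jog '[[100,-0.009,0.051,0,0,-0.004,0],[100,-0.009,0.051,0,0,0,0],[100,0,0,-0.02,0,0,0],[100,0,0,0,0,0,0]]'>/dev/null;python3 st.py
```

```text
t 13.28 pos [0.6632 0.1596 0.1415] clamp xy mm 90.5 5.5 yaw_y 10.3 z [ 0.012 -0.001 -1.   ] F [-0.6 -0.3 -0.2] Fn -0.7 Fu 0.1 T [-0.14  0.01  0.02] gap mm 94.63 j [ 0.16  0.24  1.65 -0.    1.25 -0.02]
```

```bash
python3 -m jog '[[100,-0.003,0,-0.03,0,0.012,0.006],[100,0,0,-0.03,0,0,0],[100,0,0,-0.02,0,0.003,0],[100,0,0,0,0,0,0]]'>/dev/null;python3 st.py
```

```text
t 13.78 pos [0.6591 0.1551 0.0541] clamp xy mm 94.2 0.6 yaw_y 10.4 z [-0.008 -0.002 -1.   ] F [ 0.2 -0.7  0.7] Fn 0.1 Fu 0.7 T [-0.07  0.03 -0.01] gap mm 95.07 j [ 0.15  0.32  1.7  -0.    1.13 -0.03]
```

```bash
python3 -m jog '[[100,0.001,0.004,-0.02,0,-0.006,0],[100,0,0,-0.014,0,0,0],[100,0,0,-0.004,0,0,0],[100,0,0,0,0,0,0]]'>/dev/null;python3 st.py
```

```text
t 14.28 pos [0.6615 0.1592 0.0151] clamp xy mm 90.6 3.7 yaw_y 10.4 z [ 0.001 -0.002 -1.   ] F [-0.3 -0.1  0.5] Fn -0.4 Fu 0.0 T [-0.02  0.04  0.01] gap mm 95.04 j [ 0.16  0.37  1.71 -0.    1.06 -0.02]
```

```bash
python3 -m jog '[[70,0,0,0,0,0,0],[66,0,0,0,0,0,0],[64,0,0,0,0,0,0],[64,0,0,0,0,0,0],[64,0,0,0,0,0,0]]'>/dev/null;python3 st.py; for i in 1 2; do python3 -m jog '[[64,0,0,0,0,0,0]]'|tail -2; done; python3 -m jog '[[62,0,0,0,0,0,0],[62,0,0,0,0,0,0],[62,0,0,0,0,0,0]]' >/dev/null;python3 st.py
```

```text
t 14.9 pos [0.6612 0.1592 0.0172] clamp xy mm 90.6 3.4 yaw_y 10.4 z [-0.    -0.002 -1.   ] F [-2.6 -1.5  2. ] Fn -2.8 Fu 1.0 T [-0.2   0.6   0.03] gap mm 61.12 j [ 0.16  0.37  1.71 -0.    1.06 -0.02]
contact_force: [-2.0, -0.6, 1.5]
finger_gap: 0.641
contact_force: [-1.8, -0.6, 1.0]
finger_gap: 0.642
t 15.53 pos [0.66   0.159  0.0171] clamp xy mm 90.5 2.2 yaw_y 10.4 z [-0.003 -0.003 -1.   ] F [-3.9  0.5  2. ] Fn -3.8 Fu -1.2 T [-0.2   0.68 -0.02] gap mm 58.61 j [ 0.16  0.37  1.71 -0.    1.06 -0.02]
```

```bash
python3 -m jog '[[62,-0.0015,-0.0003,0,0,0.003,0],[62,0,0,0,0,0,0]]' >/dev/null;python3 st.py; for i in 1 2 ; do python3 -m jog '[[61,0,0,0,0,0,0]]' >/dev/null;python3 st.py; done;  for i in 1 2 ; do python3 -m jog '[[60,0,0,0,0,0,0]]' >/dev/null;python3 st.py; done
```

```text
t 15.78 pos [0.66   0.1589 0.0173] clamp xy mm 90.6 2.2 yaw_y 10.4 z [-0.002 -0.002 -1.   ] F [-1.5  0.5 -0.1] Fn -1.4 Fu -0.8 T [-0.12  0.35  0.03] gap mm 58.73 j [ 0.16  0.37  1.71 -0.    1.06 -0.02]
t 15.9 pos [0.6596 0.1588 0.0172] clamp xy mm 90.6 1.8 yaw_y 10.4 z [-0.003 -0.002 -1.   ] F [-2.8 -1.9  3.4] Fn -3.1 Fu 1.3 T [-0.21  0.71 -0.01] gap mm 57.88 j [ 0.16  0.37  1.71 -0.    1.06 -0.02]
t 16.02 pos [0.6595 0.1589 0.0172] clamp xy mm 90.5 1.8 yaw_y 10.4 z [-0.003 -0.002 -1.   ] F [-1.  -0.2  2.3] Fn -1.1 Fu 0.0 T [-0.11  0.42 -0.01] gap mm 57.61 j [ 0.16  0.37  1.71 -0.    1.07 -0.02]
t 16.15 pos [0.6591 0.1588 0.0172] clamp xy mm 90.5 1.3 yaw_y 10.4 z [-0.004 -0.002 -1.   ] F [-3.4 -1.8  2.2] Fn -3.7 Fu 1.1 T [-0.22  0.7   0.02] gap mm 57.59 j [ 0.16  0.37  1.71 -0.    1.07 -0.02]
t 16.27 pos [0.659  0.1587 0.0172] clamp xy mm 90.6 1.3 yaw_y 10.4 z [-0.005 -0.002 -1.   ] F [-2.  -1.7  2.1] Fn -2.3 Fu 1.3 T [-0.15  0.47 -0.03] gap mm 56.96 j [ 0.16  0.37  1.71 -0.    1.07 -0.02]
```

```bash
for i in 1 2 ; do python3 -m jog '[[60,-0.001,-0.0002,0,0,-0.002,0]]' >/dev/null;python3 st.py; done; python3 -m jog '[[60,0,0,0,0,0,0]]' >/dev/null;python3 st.py
```

```text
t 16.4 pos [0.6588 0.1587 0.0173] clamp xy mm 90.6 1.0 yaw_y 10.4 z [-0.    -0.002 -1.   ] F [0.1 0.1 0.6] Fn 0.1 Fu -0.1 T [-0.03  0.07 -0.06] gap mm 57.26 j [ 0.16  0.36  1.72 -0.    1.06 -0.02]
t 16.52 pos [0.6583 0.1585 0.0174] clamp xy mm 90.6 0.5 yaw_y 10.4 z [ 0.003 -0.002 -1.   ] F [-0.4  0.5  0.5] Fn -0.3 Fu -0.6 T [-0.08  0.01 -0.03] gap mm 56.99 j [ 0.16  0.36  1.72 -0.    1.06 -0.02]
t 16.65 pos [0.6585 0.1586 0.0174] clamp xy mm 90.6 0.7 yaw_y 10.4 z [ 0.004 -0.002 -1.   ] F [ 0.3 -0.2  0.5] Fn 0.2 Fu 0.3 T [-0.05  0.1  -0.  ] gap mm 56.83 j [ 0.16  0.36  1.72 -0.    1.06 -0.02]
```

```bash
cat > av.py <<'E'
from h import *
import sys
H=np.array([.641,.2475]);a=np.radians(-79.4);u=np.array([np.cos(a),np.sin(a)]);n=np.array([-u[1],u[0]])
D=[]
for i in range(int(sys.argv[1]) if len(sys.argv)>1 else 6):
    r.get_image("top"); s=r.sense(); M=R.from_rotvec(s["ee_rot"]).as_matrix()
    p=np.array(s["position"]); f=np.array(s["contact_force"])
    g=p-M[:,2]*.019
    D.append([s["time_s"],(p[:2]-H)@n*1e3,(g[:2]-H)@n*1e3,f[:2]@n,f[:2]@u,f[2],s["finger_gap"]*95])
D=np.array(D); print("t %.2f n %.2f graspn %.2f Fn %.2f Fu %.2f Fz %.2f gap %.3f"%(D[-1,0],*D[:,1:].mean(0)),"sd",D[:,[1,3,6]].std(0).round(2))
E
python3 av.py
for i in 1 2 3 4; do python3 -m jog '[[60,0.001,0.0002,0,0,0,0]]' >/dev/null;python3 av.py; done
```

```text
t 16.95 n 0.83 graspn 0.77 Fn 0.00 Fu -0.28 Fz -0.31 gap 57.046 sd [0.06 0.52 0.27]
t 17.38 n 1.51 graspn 1.46 Fn -1.46 Fu 0.12 Fz 0.84 gap 57.052 sd [0.01 0.36 0.2 ]
t 17.80 n 1.52 graspn 1.52 Fn -5.10 Fu 0.13 Fz 3.72 gap 57.045 sd [0.02 0.34 0.12]
t 18.23 n 1.48 graspn 1.54 Fn -5.33 Fu 0.42 Fz 3.56 gap 57.059 sd [0.01 0.56 0.24]
t 18.65 n 1.40 graspn 1.51 Fn -5.40 Fu 0.07 Fz 3.68 gap 57.058 sd [0.01 0.4  0.15]
```

```bash
python3 -m jog '[[60,0.003,0.0005,0,0,0,0]]' >/dev/null;python3 av.py 8;  python3 -m jog '[[60,-0.0022,-0.0004,0,0,-0.003,0]]' >/dev/null; python3 -m jog '[[60,0,0,0,0,0,0]]' >/dev/null;python3 av.py 4; python3 -m jog '[[59.3,0,0,0,0,0,0],[59.3,0,0,0,0,0,0]]' >/dev/null;python3 av.py 6
```

```text
t 19.18 n 1.28 graspn 1.56 Fn -11.58 Fu 0.24 Fz 8.20 gap 57.159 sd [0.01 0.42 0.19]
t 19.62 n 0.66 graspn 0.78 Fn 0.15 Fu -0.08 Fz 0.14 gap 56.970 sd [0.08 0.13 0.17]
t 20.18 n 0.75 graspn 0.87 Fn -0.10 Fu 0.06 Fz 0.02 gap 56.353 sd [0.02 0.48 0.26]
```

```bash
python3 -m jog '[[59,0,0,0,0,0,0],[59,0,0,0,0,0,0]]' >/dev/null;python3 av.py 8; python3 -m jog '[[58.7,0,0,0,0,0,0],[58.7,0,0,0,0,0,0]]' >/dev/null;python3 av.py 8;python3 -m jog '[[58.4,0,0,0,0,0,0],[58.4,0,0,0,0,0,0]]' >/dev/null;python3 av.py 8
```

```text
t 20.82 n 0.87 graspn 0.98 Fn 0.33 Fu 0.13 Fz -0.16 gap 56.144 sd [0.01 0.6  0.18]
t 21.48 n 0.88 graspn 0.99 Fn 0.02 Fu 0.04 Fz -0.38 gap 55.931 sd [0.01 0.28 0.16]
t 22.12 n 0.90 graspn 1.02 Fn -0.18 Fu 0.16 Fz -0.16 gap 55.745 sd [0.01 0.65 0.17]
```

```bash
python3 -m jog '[[58,0,0,0,0,0,0],[58,0,0,0,0,0,0]]' >/dev/null;python3 av.py 8; python3 -m jog '[[57.6,0,0,0,0,0,0],[57.6,0,0,0,0,0,0]]' >/dev/null;python3 av.py 8;python3 -m jog '[[57.2,0,0,0,0,0,0],[57.2,0,0,0,0,0,0]]' >/dev/null;python3 av.py 8;python3 -m jog '[[56.8,0,0,0,0,0,0],[56.8,0,0,0,0,0,0]]' >/dev/null;python3 av.py 8
```

```text
t 22.77 n 0.92 graspn 1.03 Fn -0.39 Fu 0.10 Fz -0.62 gap 55.642 sd [0.02 0.53 0.19]
t 23.43 n 0.93 graspn 1.04 Fn 0.26 Fu 0.08 Fz -0.23 gap 55.736 sd [0.01 0.52 0.16]
t 24.07 n 0.92 graspn 1.03 Fn -0.07 Fu -0.26 Fz -0.37 gap 55.679 sd [0.01 0.49 0.22]
t 24.73 n 0.92 graspn 1.04 Fn -0.46 Fu 0.03 Fz -0.22 gap 55.768 sd [0.02 0.48 0.17]
```

```bash
cat > g.py <<'E'
from h import *
print(r.sense()["finger_gap"]*95)
E
python3 -m jog '[[59.6,0,0,0,0,0,0],[59.6,0,0,0,0,0,0]]' >/dev/null
m(){ python3 -c "import sys;import numpy as np;a=np.array([float(x) for x in sys.stdin]);print('$1',len(a),a.mean().round(3),a.std().round(2))"; }
for i in $(seq 10);do python3 -m jog '[[59.6,0,0,0,0,0,0]]'>/dev/null;python3 g.py;done|m 56.62
for i in $(seq 20);do python3 -m jog '[[58.8,0,0,0,0,0,0]]'>/dev/null;python3 g.py;done|m 55.86
for i in $(seq 20);do python3 -m jog '[[58.6,0,0,0,0,0,0]]'>/dev/null;python3 g.py;done|m 55.67
python3 st.py
```

```text
56.62 10 56.622 0.22
55.86 20 55.881 0.24
55.67 20 55.885 0.18
t 31.23 pos [0.6585 0.1586 0.0171] clamp xy mm 90.6 0.7 yaw_y 10.4 z [-0.006 -0.004 -1.   ] F [ 0.1  0.1 -1.6] Fn 0.1 Fu -0.1 T [-0.02 -0.12  0.02] gap mm 55.95 j [ 0.16  0.37  1.71 -0.    1.07 -0.02]
```

```bash
python3 - <<'E'
import numpy as np
from scipy.optimize import brentq
c=np.array([57,56.62,56.335,56.05,55.86,55.765,55.67,55.48,55.1,54.72,54.34,53.96])
g=np.array([57.05,56.622,56.353,56.144,55.881,55.931,55.885,55.745,55.642,55.736,55.679,55.768])
s=np.array([.035,.06,.09,.065,.045,.065,.045,.065,.065,.065,.065,.065])
W=[];rows=[]
for g0 in np.arange(55.8,56.3,.02):
  for b in np.arange(-.04,.09,.01):
    for gs in np.arange(.1,.6,.02):
      for e in np.arange(.04,.9,.02):   # e: servo error at 30 N
        k=30/gs;kp=30/e
        F=np.clip((g0-c)/(1/k+1/kp),0,30); p=np.where(F>0,g0-F/k,c)+b
        l=-.5*(((g-p)/s)**2).sum()-.5*((g0-56)/.06)**2
        F2=lambda cm:min(30,max(0,(g0-cm)/(1/k+1/kp)))
        W.append(l);rows.append((g0,b,gs,e,*[F2(x*.95) for x in(58.4,58.5,58.6,58.7,58.8)]))
W=np.exp(np.array(W)-max(W));W/=W.sum();A=np.array(rows);m=W@A
print(m.round(3));print(np.sqrt(W@(A-m)**2).round(3)); print("best",A[W.argmax()].round(2))
for i,x in enumerate((58.4,58.5,58.6,58.7,58.8)): print(x,"P(10-15)",W[(A[:,4+i]>=10)&(A[:,4+i]<=15)].sum().round(2),"P(8-18)",W[(A[:,4+i]>=8)&(A[:,4+i]<=18)].sum().round(2))
E
```

```text
[5.5965e+01 3.2000e-02 2.9200e-01 3.8100e-01 2.2404e+01 1.8323e+01
 1.3892e+01 9.4200e+00 4.9590e+00]
[0.056 0.023 0.066 0.165 5.105 4.886 4.128 3.384 2.835]
best [5.598e+01 3.000e-02 3.000e-01 3.000e-01 2.500e+01 2.025e+01 1.550e+01
 1.075e+01 6.000e+00]
58.4 P(10-15) 0.07 P(8-18) 0.22
58.5 P(10-15) 0.25 P(8-18) 0.5
58.6 P(10-15) 0.42 P(8-18) 0.78
58.7 P(10-15) 0.35 P(8-18) 0.61
58.8 P(10-15) 0.06 P(8-18) 0.15
```

```bash
python3 -m jog '[[60,0,0,0,0,0.003,0],[60,0.002,0.0004,0,0,0,0]]' >/dev/null; f(){ python3 st.py|sed 's/ T .*gap/ gap/;s/ j .*//;s/yaw.*F \[/F [/'; }
f; for i in 1 2 3; do python3 -m jog '[[60,0.0036,-0.0054,0,0,0,0]]'>/dev/null; f; done;  for i in 1 2 3 ; do python3 -m jog '[[60,0.0014,0.0064,0,0,0,0]]'>/dev/null; f; done
```

```text
t 31.48 pos [0.6588 0.1587 0.0168] clamp xy mm 90.6 1.1 F [-8.2 -1.7  5.2] Fn -8.4 Fu 0.2 gap mm 57.24
t 31.6 pos [0.6594 0.1546 0.0159] clamp xy mm 94.7 0.9 F [-9.1  4.6  1.2] Fn -8.1 Fu -6.2 gap mm 57.03
t 31.73 pos [0.66   0.1505 0.0147] clamp xy mm 98.9 0.6 F [-6.8  4.2  2.1] Fn -5.9 Fu -5.4 gap mm 56.82
t 31.85 pos [0.6605 0.1464 0.0135] clamp xy mm 103.0 0.3 F [-8.3  4.3  2.7] Fn -7.3 Fu -5.8 gap mm 57.03
t 31.98 pos [0.6595 0.1505 0.0125] clamp xy mm 98.7 0.2 F [-4.9 -9.6  3. ] Fn -6.6 Fu 8.5 gap mm 56.74
t 32.1 pos [0.659  0.1525 0.0122] clamp xy mm 96.7 0.1 F [ -7.4 -18.6   7.5] Fn -10.8 Fu 16.9 gap mm 57.37
t 32.23 pos [0.6589 0.1529 0.012 ] clamp xy mm 96.3 -0.0 F [ -8.9 -23.7   7.9] Fn -13.1 Fu 21.6 gap mm 57.12
```

```bash
python3 -m jog '[[62,0,0,0,0,0,0],[64,0,0,0,0,0,0]]' >/dev/null; python3 st.py; python3 - <<'E'
from h import *
im,d=r.get_image("scene"); im2,_=r.get_image("top")
g=lambda i:np.clip(cv2.resize(i,(400,400),interpolation=cv2.INTER_CUBIC)[:,:,::-1].astype(float)*1.5,0,255).astype(np.uint8)
cv2.imwrite("pics/sq.png",np.hstack([g(im[110:240,320:450]),g(im2[100:220,200:320])]))
E
```

```text
t 32.48 pos [0.6591 0.1518 0.012 ] clamp xy mm 97.4 0.0 yaw_y 10.6 z [-0.055 -0.026 -0.998] F [ 0.4 -0.2  0.9] Fn 0.3 Fu 0.3 T [-0.01  0.02  0.01] gap mm 60.52 j [ 0.15  0.4   1.68 -0.02  1.12 -0.02]
```

View pics/sq.png

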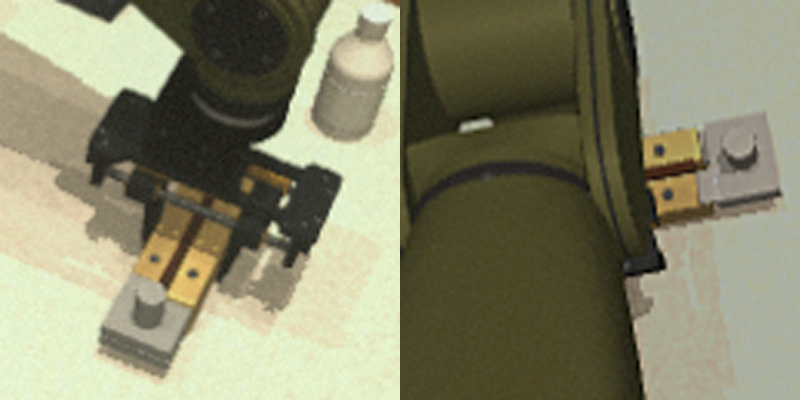

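```bash
f(){ python3 st.py|sed 's/ T .*gap/ gap/;s/ j .*//;s/yaw_y [0-9.]* //'; }
python3 -m jog '[[66,0,0,0.003,0.026,-0.055,-0.003],[66,0.003,0.0005,0.002,0,0,0],[66,0,0,0,0,0,0]]' >/dev/null; f
python3 -m jog '[[66,0.0035,0.0006,0,0,0,0]]' >/dev/null; f
for i in 1 2 3 ; do python3 -m jog '[[66,0.0014,0.0064,0,-0.003,-0.008,0]]'>/dev/null; f; done; for i in 1 2 3; do python3 -m jog '[[66,0.0036,-0.0054,0.001,0.003,-0.008,0]]'>/dev/null; f; done
```

```text
t 32.95 pos [0.6627 0.1539 0.0172] clamp xy mm 96.0 3.9 z [ 0.001  0.002 -1.   ] F [1.  0.2 0.4] Fn 1.0 Fu 0.0 gap mm 62.59
t 33.08 pos [0.6629 0.1541 0.0167] clamp xy mm 95.9 4.1 z [-0.009 -0.001 -1.   ] F [-16.9  -4.3  10. ] Fn -17.4 Fu 1.0 gap mm 62.83
t 33.2 pos [0.6619 0.1583 0.0159] clamp xy mm 91.5 4.0 z [-0.009 -0.009 -1.   ] F [-5.2 -6.8  2.5] Fn -6.3 Fu 5.7 gap mm 62.83
t 33.33 pos [0.6611 0.1628 0.0148] clamp xy mm 87.0 4.0 z [-0.008 -0.017 -1.   ] F [-6.1 -6.9  2.7] Fn -7.3 Fu 5.6 gap mm 62.69
t 33.45 pos [0.6602 0.1672 0.0137] clamp xy mm 82.4 4.0 z [-0.007 -0.024 -1.   ] F [-6.1 -5.8  3.4] Fn -7.0 Fu 4.6 gap mm 62.58
t 33.58 pos [0.661  0.1633 0.0132] clamp xy mm 86.5 4.0 z [-0.007 -0.02  -1.   ] F [-6.   3.8  0.3] Fn -5.2 Fu -4.9 gap mm 62.71
t 33.7 pos [0.6618 0.1592 0.0127] clamp xy mm 90.6 4.0 z [-0.006 -0.015 -1.   ] F [-7.7  3.5  1.1] Fn -6.9 Fu -4.8 gap mm 62.32
t 33.83 pos [0.6625 0.1552 0.0122] clamp xy mm 94.7 4.0 z [-0.006 -0.011 -1.   ] F [-7.9  4.3  0.8] Fn -7.0 Fu -5.7 gap mm 62.48
```

```bash
f(){ python3 st.py|sed 's/ T .*gap/ gap/;s/ j .*//;s/yaw_y [0-9.]* //'; }
python3 -m jog '[[66,-0.0035,-0.0006,0.003,0.011,-0.006,0],[64,0,0,0.002,0,0,0],[62,0,0,0,0,0,0]]' >/dev/null; f
python3 -m jog '[[60,0,0,0,0,0,0],[60,0,0,0,0,0,0]]' >/dev/null; f
```

```text
t 34.2 pos [0.66   0.155  0.0175] clamp xy mm 94.4 1.5 z [ 0.001  0.001 -1.   ] F [-0.2 -0.6  0.1] Fn -0.3 Fu 0.6 gap mm 59.31
t 34.45 pos [0.6598 0.1549 0.0176] clamp xy mm 94.5 1.3 z [ 0.001  0.    -1.   ] F [-1.9 -0.1  0.7] Fn -1.8 Fu -0.3 gap mm 56.99
```

```bash
f(){ python3 st.py|sed 's/ T .*gap/ gap/;s/ j .*//;s/yaw_y [0-9.]* //'; }
python3 -m jog '[[60,-0.0006,0,0,0,0,0],[58.6,0,0,0,0,0,0],[58.6,0,0,0,0,0,0],[58.6,0,0,0,0,0,0]]' >/dev/null; f
for i in 1 2 3; do python3 -m jog '[[58.6,-0.0018,0.0098,0,0,0,0]]'>/dev/null; f; done;
```

```text
t 34.95 pos [0.6593 0.1549 0.0177] clamp xy mm 94.3 0.8 z [ 0.001  0.    -1.   ] F [-1.2 -0.1  0.3] Fn -1.2 Fu -0.1 gap mm 56.05
t 35.08 pos [0.6585 0.1596 0.0177] clamp xy mm 89.6 0.9 z [ 0.002 -0.009 -1.   ] F [  2.8 -19.7   0.4] Fn -0.9 Fu 19.9 gap mm 55.71
t 35.2 pos [0.6577 0.1637 0.0176] clamp xy mm 85.4 0.8 z [ 0.003 -0.02  -1.   ] F [  1.5 -19.3  -0. ] Fn -2.1 Fu 19.3 gap mm 55.58
t 35.33 pos [0.657  0.1674 0.0175] clamp xy mm 81.6 0.8 z [ 0.004 -0.03  -1.   ] F [  1.9 -19.5   0.1] Fn -1.8 Fu 19.5 gap mm 55.36
```

```bash
f(){ python3 st.py|sed 's/ T .*gap/ gap/;s/ j .*//;s/yaw_y [0-9.]* //'; }
for i in 1 2; do python3 -m jog '[[58.6,0.0018,-0.0098,0,0.008,-0.001,0]]'>/dev/null; f; done
python3 -m jog '[[60,0,0,0,0,0,0],[60.5,0,0,0,0.01,-0.001,0],[60.5,0,0,0,0,0,0]]'>/dev/null; f
```

```text
t 35.45 pos [0.6581 0.1617 0.0175] clamp xy mm 87.5 0.8 z [ 0.004 -0.014 -1.   ] F [-3.8 18.3  1.3] Fn -0.3 Fu -18.7 gap mm 55.83
t 35.58 pos [0.659  0.1571 0.0176] clamp xy mm 92.1 0.9 z [ 0.004  0.005 -1.   ] F [-2.8 18.6  0. ] Fn 0.7 Fu -18.8 gap mm 55.64
t 35.95 pos [0.6594 0.1576 0.0178] clamp xy mm 91.8 1.4 z [ 0.006  0.016 -1.   ] F [-0.5  0.7 -0.6] Fn -0.3 Fu -0.8 gap mm 57.23
```

```bash
f(){ python3 st.py|sed 's/ T .*gap/ gap/;s/ j .*//;s/yaw_y [0-9.]* //'; }
python3 -m jog '[[60.5,-0.0009,0.0017,-0.003,-0.016,0.006,0],[60,0,0,0,0,0,0]]'>/dev/null; f
```

```text
t 36.2 pos [0.6586 0.1589 0.0146] clamp xy mm 90.3 0.8 z [ 0.    -0.001 -1.   ] F [-0.2  0.4 -0.3] Fn -0.1 Fu -0.5 gap mm 57.14
```

```bash
python3 -m jog '[[59.2,0,0,0,0,0,0],[58.6,0,0,0,0,0,0],[58.57,0,0,0,0,0,0],[58.57,0,0,0,0,0,0],[58.57,0,0,0,0,0,0],[58.57,0,0,0,0,0,0]]'>/dev/null; python3 av.py 12; python3 st.py
python3 - <<'E'
from h import *
im,d=r.get_image("scene"); cv2.imwrite("pics/fin.png",np.clip(cv2.resize(im[110:240,310:440],(600,600),interpolation=cv2.INTER_CUBIC)[:,:,::-1].astype(float)*1.5,0,255).astype(np.uint8))
W=cloud("scene",d); p=W[(np.hypot(W[...,0]-.678,W[...,1]-.058)<.022)&(W[...,2]>.07)&(W[...,2]<.1)]; print(len(p),p.mean(0),np.median(p[:,2]))
E
```

```text
t 37.55 n 0.98 graspn 0.99 Fn 0.22 Fu -0.34 Fz -0.37 gap 55.774 sd [0.02 0.37 0.19]
t 37.55 pos [0.6585 0.159  0.0145] clamp xy mm 90.2 0.8 yaw_y 10.6 z [-0.    -0.001 -1.   ] F [ 0.4  0.8 -1.3] Fn 0.6 Fu -0.7 T [-0.05  0.06 -0.05] gap mm 55.83 j [ 0.16  0.37  1.72 -0.    1.06 -0.03]
84 [0.67893679 0.05899949 0.0790969 ] 0.08019623875768711
```

View pics/fin.png

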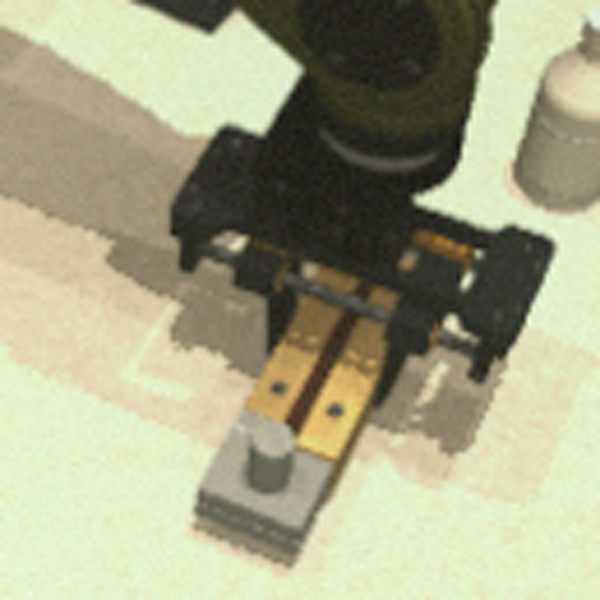

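The final picture shows both fingers on the closed bars (about (280,320) and (395,340)) and the pin seated at (270,460).

```bash
python3 -c "
from workcell import r
print(r.close_job())"
```

```text
the job is handed in; nothing more can be done
None
```

I handed the job in at about 37.6 s, with the clamp shut, the pin home and the fingers still squeezing the two halves.

- **Clamp:** I pushed the swinging half to its hard stop with about 10 N. The bars then measured parallel and about 32 mm apart centre to centre, as they should when shut.
- **Pin:** I took the pin from the end hole of the block. It slid freely through both lugs and stopped on the lug with about 12 N at the wrist. After I let go, the top of its head measured 80 mm, which is what a fully seated pin should give. It was unchanged at the end.
- **Squeeze:** the fingers hold the halves at clamp_mid with an estimated 12–13 N.
    - **How it was measured:** there is no direct grip-force reading. I compared the drag with both fingers gripping (about 19 N) to the drag from a known one-sided push (friction about 0.8).
    - **How sure it is:** that puts the force at about 12 N at the 58.6 % setting. I finished at 58.57 %, slightly tighter, and did not repeat the drag test there. A separate estimate from the opening readings agreed, but only to about ±4 N.

**Along the way:**
- While calibrating, I let the grip reach its fixed 30 N for about 2–3 s. That is above the 10–15 N asked for but below the 40 N limit.
- In the first drag test the tool tilted about 3° and wedged on the bars. The wrist read roughly 26 N before I backed off and straightened it.
- The highest single push on the swinging half was about 17 N.

I saw nothing else in the scene disturbed, though I did not measure the other objects again at the end.

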